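# Cover the dipping bowls with their own lids

## Task

Cover the four squat dipping bowls on the slab: pick out the four small flat lids with wooden knobs and set each on the bowl of its own size, smallest lid on the smallest bowl and so on up, so that it sits level on the rim with its locating disc inside the mouth. Set the lids down rather than dropping them, let go of them all, and leave the bowls standing where they are. Leave the garlic press and the big steamer lid alone.

Things in the scene. Friction and masses are not known exactly. Their poses are not given: they have to be found in the camera images.
- lid_small_center (a point): Smallest of four flat round aluminium lids with a wooden knob. Plate 64 mm across, 3 thick; locating disc below it 28 mm across, 5 deep; upright knob 18 mm across, 24 tall. About 35 g; starts on the slab, knob up (z up). Point: on the axis half-way up the 32 mm height, 16 mm above the disc's underside, 8 above the plate's top, 16 below the knob's top.
- bowl_small: Smallest of four squat white ceramic bowls, straight-sided, loose on the slab: 54 mm across, mouth 44, 40 high, 160 g. Origin: centre of its underside, z up. Its lid's plate is 10 mm wider than the bowl; seated, the locating disc hangs in the mouth (8 mm play all round), the plate lies on the rim and the lid's point is 51 mm above this origin.
- lid_medium_center (a point): Second smallest of four flat round aluminium lids with a wooden knob. Plate 82 mm across, 3 thick; locating disc below it 46 mm across, 5 deep; upright knob 18 mm across, 24 tall. About 57 g; starts on the slab, knob up (z up). Point: on the axis half-way up the 32 mm height, 16 mm above the disc's underside, 8 above the plate's top, 16 below the knob's top.
- bowl_medium: Second smallest of four squat white ceramic bowls, straight-sided, loose on the slab: 72 mm across, mouth 62, 40 high, 260 g. Origin: centre of its underside, z up. Its lid's plate is 10 mm wider than the bowl; seated, the locating disc hangs in the mouth (8 mm play all round), the plate lies on the rim and the lid's point is 51 mm above this origin.
- lid_large_center (a point): Second largest of four flat round aluminium lids with a wooden knob. Plate 100 mm across, 3 thick; locating disc below it 64 mm across, 5 deep; upright knob 18 mm across, 24 tall. About 79 g; starts on the slab, knob up (z up). Point: on the axis half-way up the 32 mm height, 16 mm above the disc's underside, 8 above the plate's top, 16 below the knob's top.
- bowl_large: Second largest of four squat white ceramic bowls, straight-sided, loose on the slab: 90 mm across, mouth 80, 40 high, 360 g. Origin: centre of its underside, z up. Its lid's plate is 10 mm wider than the bowl; seated, the locating disc hangs in the mouth (8 mm play all round), the plate lies on the rim and the lid's point is 51 mm above this origin.
- lid_largest_center (a point): Largest of four flat round aluminium lids with a wooden knob. Plate 118 mm across, 3 thick; locating disc below it 82 mm across, 5 deep; upright knob 18 mm across, 24 tall. About 101 g; starts on the slab, knob up (z up). Point: on the axis half-way up the 32 mm height, 16 mm above the disc's underside, 8 above the plate's top, 16 below the knob's top.
- bowl_largest: Largest of four squat white ceramic bowls, straight-sided, loose on the slab: 108 mm across, mouth 98, 40 high, 460 g. Origin: centre of its underside, z up. Its lid's plate is 10 mm wider than the bowl; seated, the locating disc hangs in the mouth (8 mm play all round), the plate lies on the rim and the lid's point is 51 mm above this origin.
- garlic_press: Bystander: stainless steel garlic press, 200 mm long, 55 mm wide, 27 mm high, lying beyond the bowls and lids. Origin on its underside, 65 mm from the head end, x along the handles.
- steamer_lid: Bystander: the big domed aluminium steamer lid, 190 mm across, 53 mm high with a black knob; it fits none of the bowls. Origin at the centre of its underside.
There are look-alikes about, which are no part of the job. What is shaped like the bowl_small but blue, turquoise or yellow is not meant.

How it is judged:
By the outcome, as a careful person would: the job done as asked, in the order asked, and still so for the second after the job is handed in, with the robot touching nothing.
It also fails if it takes over 99 s, if anything falls off the work surface, if the arm or the gripper's body presses on something with over 40 N, if the wrist force passes 120 N, or if a joint passes its speed limit or range.

## Robot

A 6-joint arm with a two-finger parallel gripper is mounted at the origin on the work surface. World frame = base frame: x ahead of the robot, y to its left, z up, the work surface at z = 0. Lengths are in m, angles in rad, forces in N, time in s.
With the tool pointing down it reaches from about 0.375 to 0.975 m from the base axis. Payload 3.8 kg.
Tool frame: the origin (TCP) lies between the finger pads; the fingertips stand 17 mm ahead of it and the grasp point (between the pads) lies 2 mm behind it; y points along the fingers, z is the direction in which the jaws open and shut, and the axes are right-handed (so a half turn about y gives the same grasp; the last joint's range is limited). The gripper opens to 85 mm and grips with 20 to 120 N. Pads are 22 mm wide; open, the fingers measure 114 mm over their backs; the gripper's body (76 mm by 85 mm) begins 54 mm behind the grasp point. The pads swing forward as they close: fully open they stand 13 mm farther back than shut.
Start: joints at [-1.245, 0.264, 1.604, -0, 1.274, -0.037], TCP at [0.24, -0.631, 0.248] pointing down, gripper open.
Joint ranges: [-2.63, 2.63], [-0.94, 2.18], [0.31, 2.57], [-1.31, 4.45], [0, 2.66], [-2.55, 2.55]. Speed limits (rad/s): [2.57, 2.57, 3.14, 3.14, 3.14, 3.14].

## Interface

Orientations are given as a rotation vector (axis times angle).
In Python, from workcell import bot, eyes, nets gives the robot as it stands. The module is installed in compiled form; this text tells all that it offers.
- The arm moves only by the tool jog_arm, never from a script. Its arguments are lists of equal length, an entry for each row: "turn": the turn, a rotation vector about the tool's x, y, z in rad, a list of three; "slide": the shift along the tool's x, y, z in mm, a list of three; "grip": the opening in per cent of the stroke, from 0 (shut) to 100 (fully open). A call has 1 to 5 rows; each row shifts and turns the commanded pose from where the row before left it, along the tool's axes as they then stand; what a row does not reach is not made up. A row lasts 1/10 s, in which the tool goes at most 50 mm and 8.59 degrees, less where a joint would pass 70% of its speed; a pose out of reach is approached as far as the arm can. A call with a gripper value outside its range is refused whole. The fingers move at their own pace and stop on an object; "newtons" is the grip in N (left out, the last holds). Time passes only in rows, so rows that do not move let the fingers close. It gives the time, the measured TCP pose, the force and the opening at its end, in the units of the state.
- bot.read_state(): the state, without advancing time (a new reading comes with each control period).
- eyes.read_camera(name): name is "side" or "top" or "wrist"; returns a dict with "img" (384x512x3 uint8, red, green, blue), "depth" (384x512 float32, m along the optical axis (not along the pixel's ray), 0 where there is no reading), "intrinsics" (3x3 intrinsics, pixels), "position" and "rotation" of the camera in the world. Camera axes: x right, y down, z forward; pixel columns grow to the right and rows downward; lengths in m; the calibration is good to about 2 mm. The wrist camera is an equidistant fisheye: a pixel r from the principal point sees the ray r / f radians off the axis. A picture is of the moment at which its call begins.
- bot.finish_job(): hands the job in, once; it reports no verdict.
Trained networks look in a picture, given as the dict that the camera call returned (one of the last four; its "shot" number tells which), for a name from the list of things; names that differ only in an ending like _2 or _b are one class to them, and where a whole thing is asked for, a point or a joint stands for the part that bears it (a point fixed in the world has none). Each returns a list of dicts, best first, with "conf" (0 to 1); they miss things now and then, are a little off and sometimes report something else, mostly with a low value. They report only what shows in the picture. A call takes as long as a camera call. They do not tell look-alikes from the thing itself.
- nets.search_frame(thing, picture): "xyz" ([x, y, z] in m, in the coordinates of the camera as it stood for that picture, good to about 4 mm: the middle of the surface that is visible of it).
The state is a dict: "time": time; "q": joint angles; "joint_vel": joint speeds; "joint_torque": joint torques, N m; "tool_pos": TCP position; "tcp_rot": TCP orientation; "wrist_force": force on the tool from outside, world axes, zero at the start; "torque": the same for the moment, N m; "width": opening from 0.0 (shut) to 1.0 (fully open).
Only numpy, scipy, OpenCV 4.12 (cv2) and the standard library are available. Lean on these libraries where they do the work, as an engineer would, in place of code of your own. Each camera call takes 0.05 s, during which the arm holds its last target.

## Working session

There is one attempt and no reset: what is moved stays moved. The work goes in short steps, Python scripts to look and compute and a tool call to move; the robot and the scene stay as the last step left them, time stands still between calls to the robot, and variables do not carry over. Pictures are saved under pics/ and viewed, and the job is handed in when it is done.

Besides the shell and the picture viewer there is one more tool, called after "Request:" in YAML: its name, and indented under it one key for each argument. jog_arm: Moves the arm, as the interface text tells. Its arguments: {"type":"object","properties":{"turn":{"type":"array"},"slide":{"type":"array"},"grip":{"type":"array"},"newtons":{"type":"number"}},"required":["turn","slide","grip"]}

```bash
mkdir -p pics; ls
cat > h.py <<'E'
import numpy as np, cv2
from workcell import bot, eyes, nets
def world(p,c): return np.array(c["rotation"])@np.array(p)+np.array(c["position"])
E
python3 - <<'E'
from h import *
s=bot.read_state(); print({k:np.round(v,3).tolist() for k,v in s.items()})
for n in ["top","side","wrist"]:
    c=eyes.read_camera(n); cv2.imwrite(f"pics/{n}0.png",c["img"][:,:,::-1]); np.save(f"{n}0.npy",c,allow_pickle=True)
    print(n,np.round(c["intrinsics"],1).tolist(),np.round(c["position"],3),np.round(c["rotation"],3).tolist())
    if n!="wrist" :
      for t in ["lid_small_center","lid_medium_center","lid_large_center","lid_largest_center","bowl_small","bowl_medium","bowl_large","bowl_largest","garlic_press","steamer_lid"]:
        for r in nets.search_frame(t,c)[:3]:
            print(t,round(r["conf"],2),np.round(world(r["xyz"],c),3))
E
```

```text
pics
{'time': 0.0, 'q': [-1.245, 0.265, 1.605, -0.0, 1.274, -0.037], 'joint_vel': [-0.0, -0.001, -0.001, -0.0, -0.001, -0.0], 'joint_torque': [-0.0, -51.512, -36.731, -0.0, 0.013, -0.0], 'tool_pos': [0.239, -0.63, 0.247], 'tcp_rot': [-0.372, 2.026, -2.021], 'wrist_force': [-0.023, -0.532, -0.682], 'torque': [-0.031, 0.001, -0.012], 'width': 1.001}
top [[410.2, 0.0, 253.8], [0.0, 410.2, 188.1], [0.0, 0.0, 1.0]] [0.334 0.115 1.473] [-2.185, 2.124, -0.172]
lid_small_center 0.71 [-0.011 -0.23   1.129]
lid_medium_center 0.87 [-0.494 -0.713  0.645]
lid_large_center 0.67 [-0.556 -0.775  0.584]
lid_largest_center 0.89 [-0.147 -0.366  0.992]
bowl_small 0.71 [0.553 0.334 1.693]
bowl_small 0.62 [1.047 0.828 2.186]
bowl_small 0.51 [1.562 1.343 2.702]
bowl_medium 0.63 [-0.899 -1.118  0.24 ]
bowl_large 0.76 [0.843 0.624 1.982]
bowl_large 0.26 [-0.705 -0.924  0.435]
bowl_largest 0.71 [0.282 0.063 1.421]
garlic_press 0.86 [-0.004 -0.223  1.136]
steamer_lid 0.96 [-0.7   -0.919  0.439]
side [[487.3, 0.0, 254.6], [0.0, 487.3, 190.4], [0.0, 0.0, 1.0]] [0.266 1.367 1.033] [-0.324, 2.71, -1.341]
lid_small_center 0.73 [-1.91  -0.809 -1.143]
lid_medium_center 0.46 [-2.957 -1.856 -2.19 ]
lid_large_center 0.59 [-2.583 -1.482 -1.816]
lid_largest_center 0.91 [-2.445 -1.344 -1.678]
bowl_small 0.85 [-1.227 -0.126 -0.46 ]
bowl_small 0.72 [-0.594  0.507  0.172]
bowl_small 0.72 [-1.301 -0.2   -0.535]
bowl_medium 0.66 [-1.295 -0.194 -0.529]
bowl_medium 0.48 [-3.024 -1.924 -2.258]
bowl_large 0.64 [-1.3   -0.199 -0.534]
bowl_largest 0.89 [-2.025 -0.925 -1.259]
garlic_press 0.98 [-1.633 -0.532 -0.866]
wrist [[297.3, 0.0, 255.6], [0.0, 297.3, 191.2], [0.0, 0.0, 1.0]] [ 0.308 -0.606  0.374] [2.382, -1.641, -0.243]
```

The camera rotations are rotation vectors, so I'm redoing the positions with that.

```bash
cat > h.py <<'E'
import numpy as np, cv2
from scipy.spatial.transform import Rotation as R
from workcell import bot, eyes, nets
def rot(c):
    r=np.array(c["rotation"],float); return r if r.shape==(3,3) else R.from_rotvec(r).as_matrix()
def world(p,c): return rot(c)@np.array(p)+np.array(c["position"])
def pix(p,c):
    K=np.array(c["intrinsics"]); q=K@np.array(p); return q[:2]/q[2]
def cloud(c):
    K=np.array(c["intrinsics"]); d=c["depth"]; v,u=np.mgrid[:d.shape[0],:d.shape[1]]
    P=np.stack([(u-K[0,2])*d/K[0,0],(v-K[1,2])*d/K[1,1],d],-1)
    W=P@rot(c).T+np.array(c["position"]); W[d==0]=np.nan; return W
E
python3 - <<'E'
from h import *
for n in ["top","side"]:
    c=eyes.read_camera(n); np.save(f"{n}1.npy",c,allow_pickle=True)
    for t in ["lid_small_center","lid_medium_center","lid_large_center","lid_largest_center","bowl_small","bowl_medium","bowl_large","bowl_largest","garlic_press","steamer_lid"]:
        for r in nets.search_frame(t,c)[:6]:
            print(n,t,round(r["conf"],2),np.round(world(r["xyz"],c),3),np.round(pix(r["xyz"],c)))
E
```

```text
top lid_small_center 0.77 [0.594 0.106 0.038] [251. 173.]
top lid_medium_center 0.61 [ 0.429 -0.29   0.04 ] [363. 223.]
top lid_medium_center 0.3 [0.595 0.104 0.038] [251. 173.]
top lid_large_center 0.77 [ 0.61  -0.139  0.038] [320. 171.]
top lid_largest_center 0.59 [ 0.44  -0.112  0.034] [312. 218.]
top lid_largest_center 0.41 [0.431 0.071 0.035] [260. 219.]
top bowl_small 0.78 [0.595 0.371 0.043] [176. 170.]
top bowl_small 0.6 [0.301 0.297 0.01 ] [194. 255.]
top bowl_small 0.52 [0.333 0.575 0.018] [115. 244.]
top bowl_small 0.47 [0.503 0.595 0.021] [112. 195.]
top bowl_medium 0.89 [ 0.592 -0.31   0.041] [368. 177.]
top bowl_medium 0.73 [0.427 0.341 0.033] [182. 219.]
top bowl_medium 0.24 [0.433 0.07  0.035] [260. 219.]
top bowl_large 0.61 [0.426 0.338 0.032] [183. 219.]
top bowl_largest 0.95 [0.43  0.074 0.034] [259. 220.]
top garlic_press 0.83 [0.697 0.214 0.041] [222. 144.]
top steamer_lid 0.74 [ 0.765 -0.039  0.049] [293. 127.]
side lid_small_center 0.74 [0.596 0.113 0.037] [245. 192.]
side lid_medium_center 0.69 [ 0.429 -0.294  0.039] [312. 136.]
side lid_large_center 0.5 [ 0.609 -0.134  0.041] [258. 151.]
side lid_largest_center 0.83 [ 0.446 -0.107  0.038] [300. 162.]
side bowl_small 0.82 [0.3   0.297 0.027] [326. 246.]
side bowl_small 0.77 [0.506 0.579 0.025] [234. 307.]
side bowl_small 0.67 [0.339 0.558 0.024] [299. 313.]
side bowl_small 0.66 [0.593 0.37  0.062] [224. 237.]
side bowl_medium 0.58 [ 0.593 -0.287  0.058] [271. 128.]
side bowl_large 0.76 [0.428 0.324 0.049] [283. 239.]
side bowl_largest 0.96 [0.437 0.055 0.053] [295. 185.]
side garlic_press 0.75 [0.703 0.23  0.043] [203. 207.]
side steamer_lid 0.97 [ 0.767 -0.019  0.052] [208. 160.]
side steamer_lid 0.43 [0.701 0.231 0.043] [204. 207.]
```

View pics/top0.png

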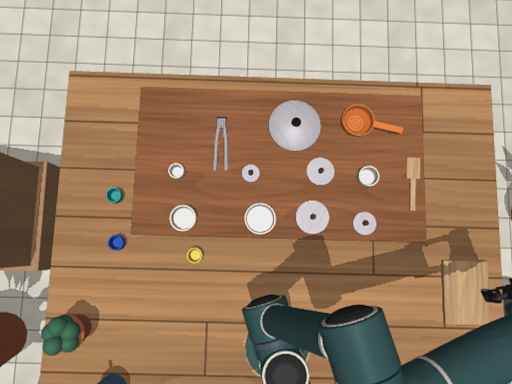

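View pics/side0.png

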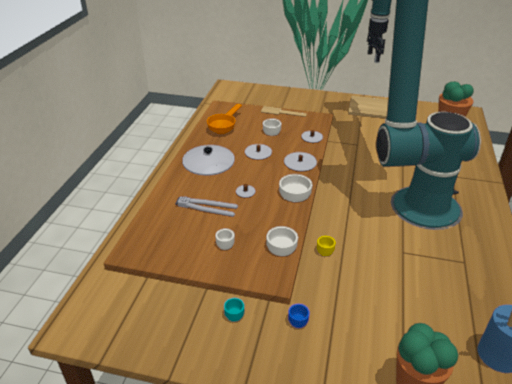

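View pics/wrist0.png

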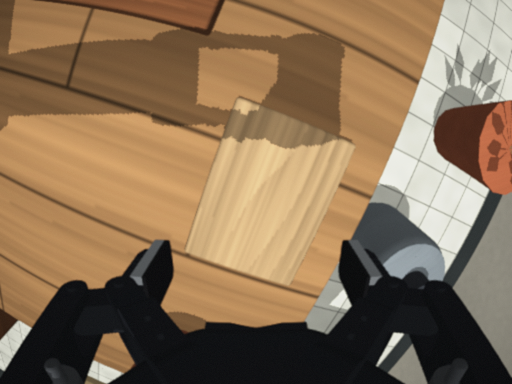

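Four white bowls: small (176,170), medium (368,177), large (183,219), largest (260,219). The blue, turquoise and yellow cups are look-alikes. Four flat lids: small (251,173), medium (364,223), large (320,171), largest (312,217). The big dome at (295,125) and the press at (222,144) are bystanders. Next I measure centres and diameters from depth, and make a crop to confirm.

Run:
```python
from h import *
tp={n:np.load(f"{n}1.npy",allow_pickle=True).item() for n in ["top","side"]}
cl={n:cloud(c) for n,c in tp.items()}
seed={"lid_s":(.595,.108),"lid_m":(.429,-.291),"lid_l":(.61,-.137),"lid_xl":(.443,-.11),"bowl_s":(.595,.371),"bowl_m":(.592,-.30),"bowl_l":(.427,.333),"bowl_xl":(.433,.066)}
rad=dict(zip(seed,[32,41,50,59,27,36,45,54]))
for n,W in cl.items():
    P=W.reshape(-1,3); P=P[~np.isnan(P[:,0])]
    box=P[(P[:,0]>.5)&(P[:,0]<.65)&(P[:,1]>.2)&(P[:,1]<.3)]
    zs=np.median(box[:,2]); print(n,"slab z",zs.round(4))
    for k,(x,y) in seed.items():
        d=np.hypot(P[:,0]-x,P[:,1]-y); r=rad[k]/1000
        N=P[d<r+.02]; h=N[:,2]-zs
        if k[0]=="l":
            pl=N[(h>.004)&(h<.014)]; kn=N[(h>.025)&(h<.04)]
        else:
            pl=N[(h>.034)&(h<.048)]; kn=pl[:0]
        if len(pl)<3: print(k,"few");continue
        (cx,cy),cr=cv2.minEnclosingCircle((pl[:,:2]*1000).astype(np.float32))
        print(n,k,len(pl),"circ",np.round([cx,cy,cr],1),"expR",rad[k],"z",np.median(pl[:,2]-zs).round(4),"knob",(kn.mean(0)*1000).round(1) if len(kn) else None,len(kn))
c=tp["top"]["img"][60:260,90:440,::-1]
cv2.imwrite("pics/crop0.png",cv2.resize(c,None,fx=2.2,fy=2.2,interpolation=cv2.INTER_CUBIC))
```

```text
top slab z 0.0298
top lid_s 209 circ [595.4 108.8  50.6] expR 32 z 0.008 knob [594.1 109.6  61.5] 21
top lid_m 344 circ [ 428.9 -291.2   59.7] expR 41 z 0.0073 knob [ 428.  -295.    61.2] 22
top lid_l 510 circ [ 611.8 -136.2   67.9] expR 50 z 0.0074 knob [ 608.7 -139.2   60. ] 22
top lid_xl 750 circ [ 443.7 -111.8   76.2] expR 59 z 0.0077 knob [ 444.6 -111.2   60.4] 21
top bowl_s 66 circ [590.5 368.5  27.1] expR 27 z 0.0394 knob None 0
top bowl_m 92 circ [ 591.4 -303.7   36.6] expR 36 z 0.0383 knob None 0
top bowl_l 118 circ [426.8 337.2  44.9] expR 45 z 0.0397 knob None 0
top bowl_xl 135 circ [432.5  72.6  53.9] expR 54 z 0.0391 knob None 0
side slab z 0.0304
side lid_s 155 circ [592.1 108.   49.7] expR 32 z 0.008 knob [596.4 110.8  60.9] 21
side lid_m 156 circ [ 430.7 -293.2   57.8] expR 41 z 0.0088 knob [ 430.2 -295.    61.1] 14
side lid_l 275 circ [ 608.5 -137.8   66.1] expR 50 z 0.0081 knob [ 610.1 -136.2   61.4] 17
side lid_xl 434 circ [ 444.5 -111.8   74.7] expR 59 z 0.0078 knob [ 446.8 -110.6   62.1] 14
side bowl_s 99 circ [592.1 367.6  31.2] expR 27 z 0.0388 knob None 0
side bowl_m 72 circ [ 592.3 -304.8   39.4] expR 36 z 0.0378 knob None 0
side bowl_l 178 circ [429.  337.1  47.1] expR 45 z 0.0389 knob None 0
side bowl_xl 158 circ [436.5  73.4  57.2] expR 54 z 0.0387 knob None 0
```

View pics/crop0.png

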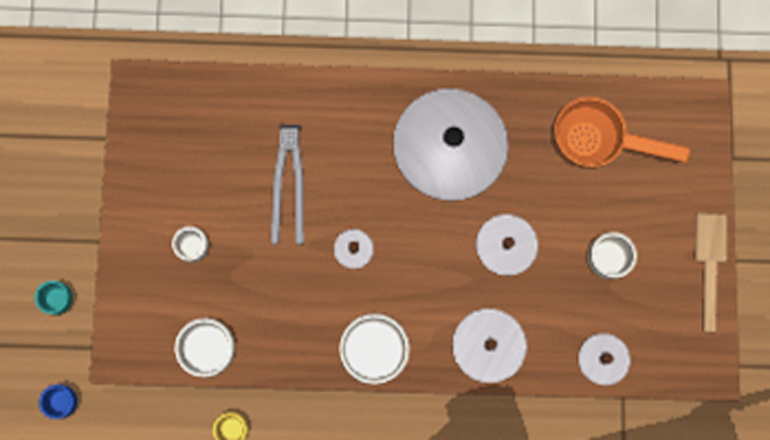

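The crop agrees: lids and bowls match their sizes, and plate and rim heights are 8 and 39 mm above the slab (z = 0.030). Now I refine the lid centres by colour and get the tool frame.

Run:
```python
from h import *
s=bot.read_state()
M=R.from_rotvec(s["tcp_rot"]).as_matrix(); print(M.round(3)); print(s["tool_pos"])
T=np.array([[1,0,0],[0,0,1],[0,-1,0]]).T
T=np.stack([[1,0,0],[0,0,-1],[0,1,0]],1)
for T_ in (T, np.stack([[-1,0,0],[0,0,-1],[0,-1,0]],1)):
    print("turn tool",R.from_matrix(M.T@T_).as_rotvec().round(3))
seed={"lid_s":(.595,.110),"lid_m":(.429,-.294),"lid_l":(.61,-.138),"lid_xl":(.4455,-.11)}
rad=dict(zip(seed,[32,41,50,59]))
for n in ["top","side"]:
    c=np.load(f"{n}1.npy",allow_pickle=True).item(); W=cloud(c); hsv=cv2.cvtColor(c["img"],cv2.COLOR_RGB2HSV)
    for k,(x,y) in seed.items():
        m=(np.hypot(W[...,0]-x,W[...,1]-y)<rad[k]/1000+.015)&(hsv[...,1]<60)&(hsv[...,2]>110)
        P=W[m]*1000
        (cx,cy),cr=cv2.minEnclosingCircle(P[:,:2].astype(np.float32)); print(n,k,np.round([cx,cy,cr],1),rad[k],np.median(P[:,2]).round(1))
```

```text
[[-0.935 -0.     0.355]
 [-0.355 -0.    -0.935]
 [ 0.    -1.     0.   ]]
[ 0.23952405 -0.63107925  0.24830374]
turn tool [ 0.    -2.779  0.   ]
turn tool [-0.     0.363  0.   ]
top lid_s [596.4 108.9  33.6] 32 37.8
top lid_m [ 428.5 -298.7   43.6] 41 36.6
top lid_l [ 612.1 -140.3   52. ] 50 36.8
top lid_xl [ 446.3 -113.8   60.7] 59 36.8
side lid_s [597.7 105.3  40.2] 32 38.4
side lid_m [ 427.6 -298.2   51.1] 41 39.0
side lid_l [ 611.6 -145.5   55.9] 50 38.1
side lid_xl [ 449.5 -109.2   72.9] 59 38.1
```

Request:
jog_arm:
  turn:
    - [0,0.121,0]
    - [0,0.121,0]
    - [0,0.121,0]
    - [0,0,0]
    - [0,0,0]
  slide:
    - [0,0,0]
    - [0,0,0]
    - [0,0,0]
    - [-20,0,-41]
    - [-20,0,-41]
  grip: [60,60,60,60,60]
  newtons: 30

```text
time: 2.75
tool_pos: [0.2794, -0.5489, 0.2479]
tcp_rot: [-0.003, -2.22, 2.22]
wrist_force: [1.2, -0.6, 0.4]
width: 0.597
```

Request:
jog_arm:
  turn:
    - [0,0,0]
    - [0,0,0]
    - [0,0,0]
    - [0,0,0]
    - [0,0,0]
  slide:
    - [-20,0,-41]
    - [-20,0,-41]
    - [-20,0,-41]
    - [-20,0,-41]
    - [-20,0,-41]
  grip: [60,60,60,60,60]

```text
time: 3.25
tool_pos: [0.3801, -0.3424, 0.2485]
tcp_rot: [0.001, 2.221, -2.222]
wrist_force: [0.9, -0.8, 1.1]
width: 0.599
```

Request:
jog_arm:
  turn:
    - [0,0,0]
    - [0,0,0]
    - [0,0,0]
    - [0,0,0]
    - [0,0,0]
  slide:
    - [-20,0,-41]
    - [-20,0,-41]
    - [-20,0,-41]
    - [-20,0,-41]
    - [-20,0,-41]
  grip: [60,60,60,60,60]

```text
time: 3.75
tool_pos: [0.4802, -0.1374, 0.2487]
tcp_rot: [0.001, 2.221, -2.221]
wrist_force: [1.3, -0.6, 0.2]
width: 0.598
```

Request:
jog_arm:
  turn:
    - [0,0,0]
    - [0,0,0]
    - [0,0,0]
    - [0,0,0]
    - [0,0,0]
  slide:
    - [-20,10,-43]
    - [-20,10,-43]
    - [-20,10,-43]
    - [-20,10,-43]
    - [-20,10,-43]
  grip: [60,60,60,60,60]

```text
time: 4.25
tool_pos: [0.5804, 0.0779, 0.1982]
tcp_rot: [0.001, 2.221, -2.221]
wrist_force: [0.3, -1.0, 0.1]
width: 0.6
```

Request:
jog_arm:
  turn:
    - [0,0,0]
    - [0,0,0]
    - [0,0,0]
  slide:
    - [-15,20,-32]
    - [0,20,0]
    - [0,0,0]
  grip: [60,60,60]

```text
time: 4.55
tool_pos: [0.5924, 0.1088, 0.1547]
tcp_rot: [0.009, -2.218, 2.22]
wrist_force: [-0.7, -0.8, -0.2]
width: 0.596
```

```bash
cat > look.py <<'E'
import sys
from h import *
s=bot.read_state(); print(s["time"],np.round(s["tool_pos"],4),np.round(s["tcp_rot"],3))
tag=sys.argv[1]
for n in sys.argv[2].split(","):
    c=eyes.read_camera(n); cv2.imwrite(f"pics/{n}_{tag}.png",c["img"][:,:,::-1])
    for t in sys.argv[3:]:
        for r in nets.search_frame(t,c)[:3]: print(n,t,round(r["conf"],2),np.round(world(r["xyz"],c),3))
E
python3 look.py a wrist lid_small_center
```

```text
4.55 [0.5924 0.1088 0.1547] [ 0.009 -2.218  2.22 ]
wrist lid_small_center 0.7 [ 0.467 -0.122  0.035]
wrist lid_small_center 0.68 [0.601 0.104 0.04 ]
```

View pics/wrist_a.png

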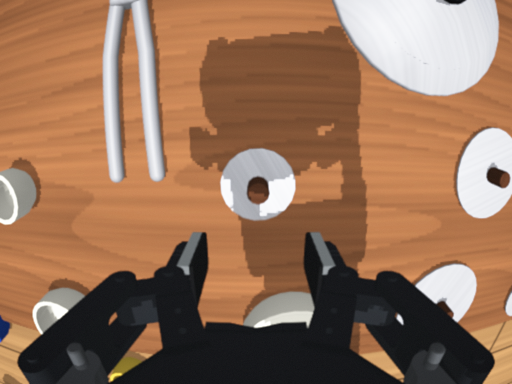

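The small lid is centred between the jaws laterally (knob at 258,188), with the press handles well clear. I'll get the knob position from the wrist depth.

```bash
cat > wk.py <<'E'
# wrist fisheye: knob centre near expected xy
import sys
from h import *
x,y,zlo,zhi,r=map(float,sys.argv[1:6])
c=eyes.read_camera("wrist"); K=np.array(c["intrinsics"]); d=c["depth"]
v,u=np.mgrid[:384,:512]; a=(u-K[0,2])/K[0,0]; b=(v-K[1,2])/K[1,1]; th=np.hypot(a,b)
ok=(d>0)&(th<1.2)
s=np.where(th>1e-9,np.tan(np.minimum(th,1.2))/np.maximum(th,1e-9),1)
W=np.stack([a*s*d,b*s*d,d],-1)@rot(c).T+np.array(c["position"])
m=ok&(np.hypot(W[...,0]-x,W[...,1]-y)<r)&(W[...,2]>zlo)&(W[...,2]<zhi)
P=W[m]; print("n",len(P),"mean",P.mean(0).round(4),"medz",np.median(P[:,2]).round(4))
(cx,cy),cr=cv2.minEnclosingCircle((P[:,:2]*1000).astype(np.float32)); print("circ",np.round([cx,cy,cr],1))
s=bot.read_state(); print(np.round(s["tool_pos"],4),np.round(s["wrist_force"],1),s["width"],s["time"])
E
python3 wk.py .595 .11 .055 .07 .03; python3 wk.py .595 .11 .033 .045 .05
```

```text
n 414 mean [0.5981 0.1069 0.0615] medz 0.0619
circ [597.2 106.9   8.9]
[0.5949 0.1074 0.159 ] [ 0.3 -0.2  0.4] 0.6048194151407754 4.7
n 3600 mean [0.5988 0.1069 0.038 ] medz 0.038
circ [600.9 109.6  36.5]
[0.5953 0.1072 0.1596] [ 0.6  0.1 -0.2] 0.5964645624653597 4.75
```

Request:
jog_arm:
  turn:
    - [0,0,0]
    - [0,0,0]
    - [0,0,0]
    - [0,0,0]
    - [0,0,0]
  slide:
    - [-2,40,0]
    - [0,35,0]
    - [0,20,0]
    - [0,6,0]
    - [0,0,0]
  grip: [60,60,60,60,60]

```text
time: 5.25
tool_pos: [0.5968, 0.1071, 0.0576]
tcp_rot: [-0.001, -2.221, 2.221]
wrist_force: [0.4, -0.3, -0.3]
width: 0.6
```

Request:
jog_arm:
  turn:
    - [0,0,0]
    - [0,0,0]
    - [0,0,0]
    - [0,0,0]
    - [0,0,0]
  slide:
    - [0,0,0]
    - [0,0,0]
    - [0,0,0]
    - [0,0,0]
    - [0,0,0]
  grip: [10,10,10,10,10]
  newtons: 30

```text
time: 5.75
tool_pos: [0.5984, 0.108, 0.0596]
tcp_rot: [0.004, 2.22, -2.219]
wrist_force: [-0.2, -1.1, 6.8]
width: 0.193
```

Request:
jog_arm:
  turn:
    - [0,0,0]
    - [0,0,0]
    - [0,0,0]
    - [0,0,0]
    - [0,0,0]
  slide:
    - [0,-3,0]
    - [0,-17,0]
    - [0,-30,0]
    - [0,-35,0]
    - [0,0,0]
  grip: [10,10,10,10,10]

```text
time: 6.25
tool_pos: [0.6006, 0.1085, 0.1484]
tcp_rot: [0.011, 2.218, -2.215]
wrist_force: [1.6, 0.3, 0.6]
width: 0.194
```

```bash
python3 look.py b wrist; python3 wk.py .595 .38 .06 .075 .05
```

```text
6.25 [0.6006 0.1085 0.1484] [ 0.011  2.218 -2.215]
n 527 mean [0.5923 0.3474 0.0666] medz 0.0672
circ [592.  361.1  26.5]
[0.5975 0.1081 0.1437] [ 0.5 -0.7 -0.7] 0.19921128756693965 6.35
```

View pics/wrist_b.png

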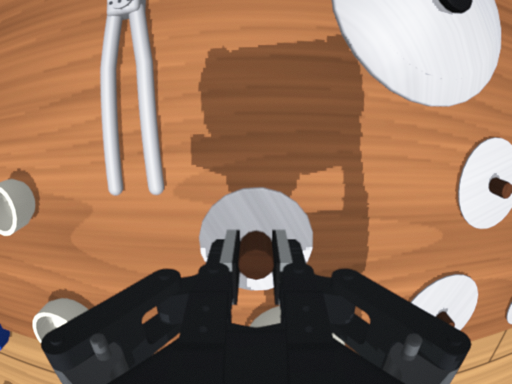

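Request:
jog_arm:
  turn:
    - [0,0,0]
    - [0,0,0]
    - [0,0,0]
    - [0,0,0]
    - [0,0,0]
  slide:
    - [0,0,-25]
    - [1,0,-45]
    - [1,0,-45]
    - [1,0,-45]
    - [1,0,-45]
  grip: [10,10,10,10,10]

```text
time: 6.85
tool_pos: [0.5912, 0.3139, 0.1399]
tcp_rot: [0.003, -2.218, 2.221]
wrist_force: [1.7, -0.1, 0.3]
width: 0.196
```

Request:
jog_arm:
  turn:
    - [0,0,0]
    - [0,0,0]
    - [0,0,0]
    - [0,0,0]
  slide:
    - [1,0,-35]
    - [1,0,-20]
    - [0,0,0]
    - [0,0,0]
  grip: [10,10,10,10]

```text
time: 7.25
tool_pos: [0.59, 0.367, 0.1408]
tcp_rot: [0.003, -2.218, 2.223]
wrist_force: [-0.3, 0.1, -0.1]
width: 0.196
```

```bash
cat > fit.py <<'E'
# held lid plate vs bowl rim, top/side cams: fit.py bx by rbowl(mm) zlid
import sys
from h import *
bx,by,rb=map(float,sys.argv[1:4]); tag=sys.argv[4]
s=bot.read_state(); print(np.round(s["tool_pos"],4),np.round(s["wrist_force"],1),round(s["width"],3),s["time"])
for n in ["top","side"]:
    c=eyes.read_camera(n); W=cloud(c)
    m=(np.hypot(W[...,0]-bx,W[...,1]-by)<rb/1000+.02)&(W[...,2]>.033)
    z=W[...,2][m]; print(n,"heights",np.histogram(z,bins=np.arange(.03,.2,.01))[0])
    K=np.array(c["intrinsics"]); p=rot(c).T@(np.array([bx,by,.08])-c["position"]); q=(K@p)[:2]/p[2]
    u,v=q.astype(int); u=np.clip(u,60,452); v=np.clip(v,60,324)
    cv2.imwrite(f"pics/{n}_{tag}.png",cv2.resize(c["img"][v-60:v+60,u-60:u+60,::-1],None,fx=4,fy=4,interpolation=cv2.INTER_CUBIC))
E
python3 look.py c wrist; python3 fit.py .591 .368 27 c
```

```text
7.25 [0.59   0.367  0.1408] [ 0.003 -2.218  2.223]
[0.5903 0.3664 0.1412] [ 0.6  0.1 -0.1] 0.195 7.3
top heights [ 5  0  0  0  0  0  0  0 37 22  2  5  0  0  2  3]
side heights [ 62  62  80 101  31   0   0   0  99  97  23  30  24  13  34  28]
```

View pics/wrist_c.png

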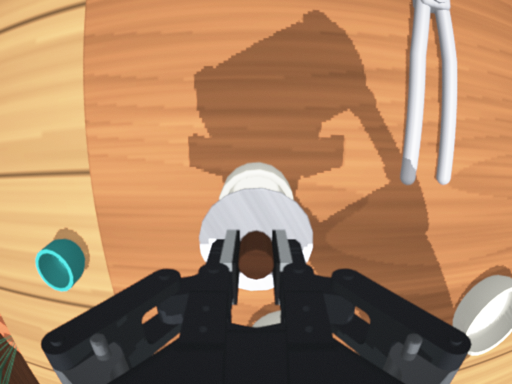

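View pics/side_c.png

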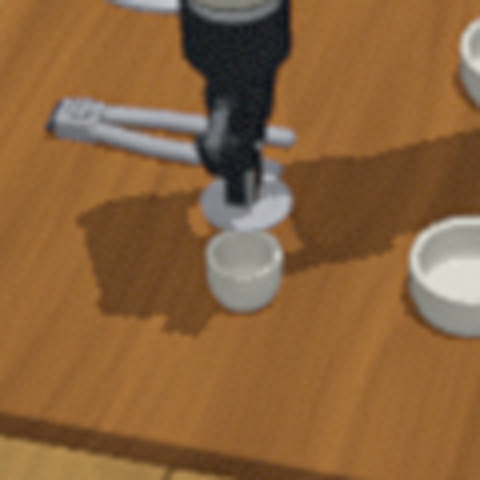

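Columns agree laterally (lid centre 256, bowl rim 257). I'll check the fore-aft direction with the wrist depth, fitting circles of known radius to the visible arcs.

```bash
cat > align.py <<'E'
# align.py bx by Rbowl Rlid(mm): held lid plate edge vs rim outer edge from wrist depth
import sys
from h import *
from scipy.optimize import least_squares
bx,by,rb,rl=map(float,sys.argv[1:5]); rb/=1000; rl/=1000
c=eyes.read_camera("wrist"); K=np.array(c["intrinsics"]); d=c["depth"]
s=bot.read_state(); tp=np.array(s["tool_pos"]); print("tcp",tp.round(4))
v,u=np.mgrid[:384,:512]; a=(u-K[0,2])/K[0,0]; b=(v-K[1,2])/K[1,1]; th=np.hypot(a,b)
sc=np.where(th>1e-9,np.tan(np.minimum(th,1.2))/np.maximum(th,1e-9),1)
W=np.stack([a*sc*d,b*sc*d,d],-1)@rot(c).T+np.array(c["position"])
def fit(ctr,z0,z1,r):
    m=(d>0)&(th<1.2)&(np.hypot(W[...,0]-ctr[0],W[...,1]-ctr[1])<r+.012)&(W[...,2]>z0)&(W[...,2]<z1)
    P=W[m]; 
    if len(P)<20: print("few",len(P)); return
    # outermost points per angular bin, front (+x) half only
    ang=np.arctan2(P[:,1]-ctr[1],P[:,0]-ctr[0]); rr=np.hypot(P[:,0]-ctr[0],P[:,1]-ctr[1]); E=[]
    for t in np.arange(-1.2,1.2,.08):
        k=np.where((ang>=t)&(ang<t+.08))[0]
        if len(k): E.append(P[k[np.argmax(rr[k])]])
    E=np.array(E); f=least_squares(lambda p:np.hypot(E[:,0]-p[0],E[:,1]-p[1])-r,ctr,loss="soft_l1",f_scale=.001)
    print("n",len(P),len(E),"centre",f.x.round(4),"res",np.abs(f.fun).mean().round(4),"z",np.median(P[:,2]).round(4)); return f.x
L=fit(tp[:2],tp[2]-.027,tp[2]-.015,rl)
B=fit([bx,by],.060,.076,rb)
if L is not None and B is not None: print("need dX,dY mm",((B-L)*1000).round(1))
E
python3 align.py .591 .368 27 32
```

```text
tcp [0.5909 0.3662 0.1421]
n 5025 30 centre [0.5893 0.3656] res 0.0001 z 0.1201
n 750 30 centre [0.5923 0.3664] res 0.0002 z 0.0696
need dX,dY mm [3.  0.8]
```

Request:
jog_arm:
  turn:
    - [0,0,0]
    - [0,0,0]
    - [0,0,0]
    - [0,0,0]
    - [0,0,0]
  slide:
    - [-3,15,-1]
    - [0,20,0]
    - [0,8,0]
    - [0,1,0]
    - [0,0,0]
  grip: [10,10,10,10,10]

```text
time: 7.95
tool_pos: [0.5937, 0.3685, 0.0978]
tcp_rot: [0.0, -2.22, 2.221]
wrist_force: [0.1, 0.6, 0.3]
width: 0.194
```

Request:
jog_arm:
  turn:
    - [0,0,0]
    - [0,0,0]
    - [0,0,0]
    - [0,0,0]
  slide:
    - [0,1,0]
    - [0,1,0]
    - [0,0,0]
    - [0,0,0]
  grip: [10,10,10,10]

```text
time: 8.35
tool_pos: [0.5939, 0.369, 0.0968]
tcp_rot: [0.001, 2.222, -2.221]
wrist_force: [0.0, 1.2, -0.3]
width: 0.198
```

Request:
jog_arm:
  turn:
    - [0,0,0]
    - [0,0,0]
    - [0,0,0]
    - [0,0,0]
  slide:
    - [0,1,0]
    - [0,0,0]
    - [0,1,0]
    - [0,0,0]
  grip: [10,10,10,10]

```text
time: 8.75
tool_pos: [0.5938, 0.3689, 0.0946]
tcp_rot: [-0.0, -2.222, 2.221]
wrist_force: [-1.4, 0.3, 1.6]
width: 0.195
```

Request:
jog_arm:
  turn:
    - [0,0,0]
    - [0,0,0]
  slide:
    - [0,0.5,0]
    - [0,0,0]
  grip: [10,10]

```text
time: 8.95
tool_pos: [0.5939, 0.369, 0.0946]
tcp_rot: [0.001, 2.222, -2.221]
wrist_force: [-2.3, 0.3, 4.0]
width: 0.199
```

Contact (4 N). Releasing, then up.

Request:
jog_arm:
  turn:
    - [0,0,0]
    - [0,0,0]
    - [0,0,0]
    - [0,0,0]
    - [0,0,0]
  slide:
    - [0,0,0]
    - [0,0,0]
    - [0,0,0]
    - [0,-15,0]
    - [0,-45,0]
  grip: [35,50,60,60,60]

```text
time: 9.45
tool_pos: [0.5901, 0.3667, 0.1485]
tcp_rot: [0.011, -2.21, 2.223]
wrist_force: [0.1, 0.2, 0.1]
width: 0.601
```

```bash
python3 look.py d wrist; python3 wk.py .594 .367 .066 .080 .036
```

```text
9.45 [0.5901 0.3667 0.1485] [ 0.011 -2.21   2.223]
n 4384 mean [0.5951 0.3687 0.073 ] medz 0.073
circ [592.6 368.8  31.9]
[0.5979 0.3713 0.1622] [1.8 0.4 1. ] 0.6017687705486612 9.55
```

View pics/wrist_d.png

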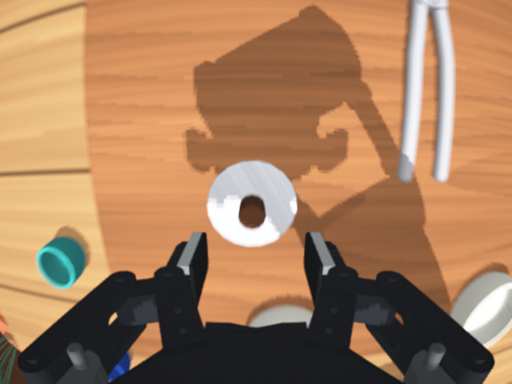

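The small lid is seated: plate top at z = 0.073 as expected (bowl base at 0.030 + 43 mm), level, and centred to about 1 mm. Next is the medium lid.

Request:
jog_arm:
  turn:
    - [0,0,0]
    - [0,0,0]
    - [0,0,0]
    - [0,0,0]
    - [0,0,0]
  slide:
    - [5,-10,20]
    - [11,0,43]
    - [11,0,43]
    - [11,0,43]
    - [11,0,43]
  grip: [60,60,60,60,60]

```text
time: 10.05
tool_pos: [0.5446, 0.1756, 0.165]
tcp_rot: [0.002, 2.221, -2.22]
wrist_force: [0.3, -0.3, 0.6]
width: 0.605
```

Request:
jog_arm:
  turn:
    - [0,0,0]
    - [0,0,0]
    - [0,0,0]
    - [0,0,0]
    - [0,0,0]
  slide:
    - [11,0,43]
    - [11,0,43]
    - [11,0,43]
    - [11,0,43]
    - [11,0,43]
  grip: [60,60,60,60,60]

```text
time: 10.55
tool_pos: [0.4896, -0.0398, 0.1651]
tcp_rot: [0.003, 2.22, -2.221]
wrist_force: [0.2, 0.6, 0.6]
width: 0.601
```

Request:
jog_arm:
  turn:
    - [0,0,0]
    - [0,0,0]
    - [0,0,0]
    - [0,0,0]
    - [0,0,0]
  slide:
    - [11,0,43]
    - [11,0,43]
    - [11,0,43]
    - [11,0,43]
    - [11,0,43]
  grip: [60,60,60,60,60]

```text
time: 11.05
tool_pos: [0.4344, -0.2551, 0.1652]
tcp_rot: [0.003, 2.219, -2.222]
wrist_force: [1.0, -0.3, -0.8]
width: 0.603
```

Request:
jog_arm:
  turn:
    - [0,0,0]
    - [0,0,0]
    - [0,0,0]
    - [0,0,0]
  slide:
    - [6,0,25]
    - [0,0,15]
    - [0,0,0]
    - [0,0,0]
  grip: [60,60,60,60]

```text
time: 11.45
tool_pos: [0.429, -0.2925, 0.164]
tcp_rot: [-0.001, -2.222, 2.221]
wrist_force: [-0.0, -0.1, 0.1]
width: 0.601
```

```bash
python3 look.py e wrist lid_medium_center; python3 wk.py .429 -.295 .055 .07 .03
```

```text
11.45 [ 0.429  -0.2925  0.164 ] [-1.000e-03 -2.222e+00  2.221e+00]
wrist lid_medium_center 0.72 [ 0.432 -0.299  0.036]
n 388 mean [ 0.4312 -0.2983  0.0615] medz 0.0618
circ [ 430.4 -298.3    8.9]
[ 0.429  -0.2917  0.1637] [-0.5  0.7 -0. ] 0.6012695552510333 11.6
```

View pics/wrist_e.png

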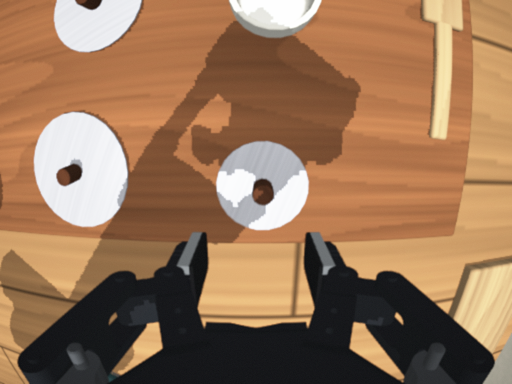

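Medium lid knob at pixel (262,191), i.e. (0.430, −0.298). Descending on it.

Request:
jog_arm:
  turn:
    - [0,0,0]
    - [0,0,0]
    - [0,0,0]
    - [0,0,0]
    - [0,0,0]
  slide:
    - [-1,40,6]
    - [0,35,0]
    - [0,22,0]
    - [0,7,0]
    - [0,0,0]
  grip: [60,60,60,60,60]

```text
time: 12.1
tool_pos: [0.4291, -0.2977, 0.0588]
tcp_rot: [0.004, -2.223, 2.219]
wrist_force: [-0.2, -0.1, -0.3]
width: 0.599
```

Request:
jog_arm:
  turn:
    - [0,0,0]
    - [0,0,0]
    - [0,0,0]
    - [0,0,0]
    - [0,0,0]
  slide:
    - [0,0,0]
    - [0,0,0]
    - [0,0,0]
    - [0,0,0]
    - [0,0,0]
  grip: [10,10,10,10,10]
  newtons: 30

```text
time: 12.6
tool_pos: [0.431, -0.2999, 0.0617]
tcp_rot: [0.004, 2.218, -2.222]
wrist_force: [-0.7, 0.8, 6.7]
width: 0.197
```

Request:
jog_arm:
  turn:
    - [0,0,0]
    - [0,0,0]
    - [0,0,0]
    - [0,0,0]
    - [0,0,0]
  slide:
    - [0,-4,0]
    - [0,-20,0]
    - [0,-30,0]
    - [-15,-28,0]
    - [-40,0,2]
  grip: [10,10,10,10,10]

```text
time: 13.1
tool_pos: [0.4851, -0.3027, 0.1465]
tcp_rot: [0.007, 2.216, -2.225]
wrist_force: [0.7, -0.6, 0.3]
width: 0.195
```

Request:
jog_arm:
  turn:
    - [0,0,0]
    - [0,0,0]
    - [0,0,0]
    - [0,0,0]
    - [0,0,0]
  slide:
    - [-42,0,2]
    - [-40,0,2]
    - [-23,0,0]
    - [0,0,0]
    - [0,0,0]
  grip: [10,10,10,10,10]

```text
time: 13.6
tool_pos: [0.5892, -0.3049, 0.1412]
tcp_rot: [0.002, -2.221, 2.22]
wrist_force: [0.2, -0.3, 0.2]
width: 0.196
```

```bash
python3 look.py f wrist; python3 align.py .592 -.304 36 41
```

```text
13.6 [ 0.5892 -0.3049  0.1412] [ 2.000e-03 -2.221e+00  2.220e+00]
tcp [ 0.5882 -0.3049  0.1413]
n 9677 30 centre [ 0.5875 -0.3052] res 0.0001 z 0.1173
n 916 28 centre [ 0.5943 -0.3071] res 0.0001 z 0.0695
need dX,dY mm [ 6.8 -1.9]
```

View pics/wrist_f.png

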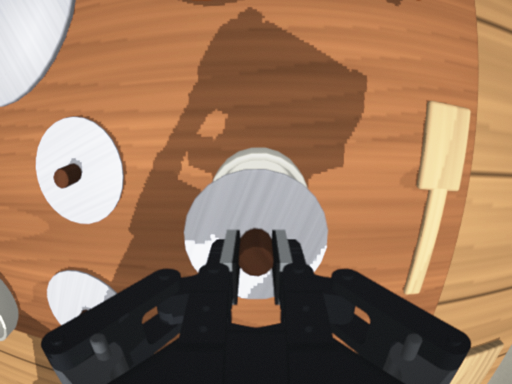

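Request:
jog_arm:
  turn:
    - [0,0,0]
    - [0,0,0]
    - [0,0,0]
    - [0,0,0]
    - [0,0,0]
  slide:
    - [-6.5,13,2]
    - [0,18,0]
    - [0,9,0]
    - [0,1,0]
    - [0,0,0]
  grip: [10,10,10,10,10]

```text
time: 14.2
tool_pos: [0.5955, -0.3071, 0.1002]
tcp_rot: [0.001, -2.221, 2.22]
wrist_force: [0.3, -0.8, -0.9]
width: 0.195
```

Request:
jog_arm:
  turn:
    - [0,0,0]
    - [0,0,0]
    - [0,0,0]
    - [0,0,0]
    - [0,0,0]
  slide:
    - [0,1,0]
    - [0,0,0]
    - [0,1,0]
    - [0,0,0]
    - [0,0,0]
  grip: [10,10,10,10,10]

```text
time: 14.7
tool_pos: [0.5962, -0.3071, 0.099]
tcp_rot: [0.0, 2.221, -2.222]
wrist_force: [-0.1, -1.2, -0.7]
width: 0.192
```

Request:
jog_arm:
  turn:
    - [0,0,0]
    - [0,0,0]
    - [0,0,0]
    - [0,0,0]
  slide:
    - [0,1,0]
    - [0,0.5,0]
    - [0,0,0]
    - [0,0,0]
  grip: [10,10,10,10]

```text
time: 15.1
tool_pos: [0.5961, -0.3071, 0.0972]
tcp_rot: [-0.0, -2.221, 2.221]
wrist_force: [-0.0, -0.2, 0.0]
width: 0.196
```

Request:
jog_arm:
  turn:
    - [0,0,0]
    - [0,0,0]
    - [0,0,0]
  slide:
    - [0,1,0]
    - [0,0,0]
    - [0,0,0]
  grip: [10,10,10]

```text
time: 15.4
tool_pos: [0.5962, -0.3072, 0.0968]
tcp_rot: [0.001, 2.221, -2.222]
wrist_force: [-0.8, 1.1, 2.6]
width: 0.197
```

Contact. Releasing, then rising.

Request:
jog_arm:
  turn:
    - [0,0,0]
    - [0,0,0]
    - [0,0,0]
    - [0,0,0]
    - [0,0,0]
  slide:
    - [0,0,0]
    - [0,0,0]
    - [0,0,0]
    - [0,-15,0]
    - [0,-45,0]
  grip: [35,50,60,60,60]

```text
time: 15.9
tool_pos: [0.5925, -0.3051, 0.1515]
tcp_rot: [0.011, -2.223, 2.21]
wrist_force: [0.5, -0.8, -0.8]
width: 0.601
```

```bash
python3 look.py g wrist; python3 wk.py .594 -.307 .066 .080 .046;  python3 wk.py .61 -.138 .055 .07 .03
```

```text
15.9 [ 0.5925 -0.3051  0.1515] [ 0.011 -2.223  2.21 ]
n 7470 mean [ 0.5981 -0.3077  0.073 ] medz 0.073
circ [ 595.4 -307.4   41.1]
[ 0.6003 -0.3095  0.1646] [0.9 0.4 0.5] 0.5975425645491628 16.0
n 284 mean [ 0.6121 -0.144   0.0609] medz 0.0617
circ [ 611.6 -142.6    9.1]
[ 0.5993 -0.3089  0.1623] [-0.3 -0.2  0.4] 0.6012102701087935 16.05
```

View pics/wrist_g.png

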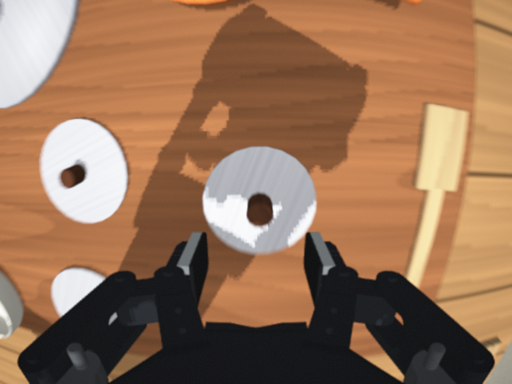

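The medium lid is seated too (plate at z = 0.073, about 1 mm off centre). Next is the large lid at about (0.611, −0.141).

Request:
jog_arm:
  turn:
    - [0,0,0]
    - [0,0,0]
    - [0,0,0]
    - [0,0,0]
    - [0,0,0]
  slide:
    - [-3,0,-30]
    - [-4,0,-45]
    - [-4,0,-45]
    - [-4,0,-35]
    - [0,0,-11]
  grip: [60,60,60,60,60]

```text
time: 16.55
tool_pos: [0.611, -0.1377, 0.1561]
tcp_rot: [-0.004, 2.222, -2.219]
wrist_force: [0.4, -0.1, -0.8]
width: 0.599
```

Request:
jog_arm:
  turn:
    - [0,0,0]
    - [0,0,0]
  slide:
    - [0,0,0]
    - [0,0,0]
  grip: [60,60]

```text
time: 16.75
tool_pos: [0.6111, -0.1418, 0.1563]
tcp_rot: [-0.0, 2.22, -2.222]
wrist_force: [-0.9, -0.1, 0.4]
width: 0.601
```

```bash
python3 look.py h wrist lid_large_center; python3 wk.py .61 -.14 .055 .07 .03
```

```text
16.75 [ 0.6111 -0.1418  0.1563] [-0.     2.22  -2.222]
wrist lid_large_center 0.6 [ 0.615 -0.139  0.039]
n 411 mean [ 0.6125 -0.1419  0.0615] medz 0.0618
circ [ 611.5 -141.6    9. ]
[ 0.6111 -0.1427  0.1563] [0.1 0.8 0.4] 0.5959175622595174 16.9
```

View pics/wrist_h.png

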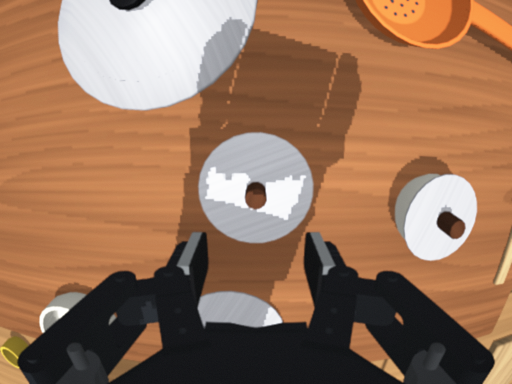

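The large lid is centred at pixel (256,194), knob at (0.612, −0.142); the medium lid sits level on its bowl at right (440,217). Descending 96 mm.

Request:
jog_arm:
  turn:
    - [0,0,0]
    - [0,0,0]
    - [0,0,0]
    - [0,0,0]
    - [0,0,0]
  slide:
    - [-0.5,38,0]
    - [0,33,0]
    - [0,18,0]
    - [0,6,0]
    - [0,0,0]
  grip: [60,60,60,60,60]

```text
time: 17.4
tool_pos: [0.6109, -0.1419, 0.0602]
tcp_rot: [0.001, -2.22, 2.219]
wrist_force: [-0.2, -0.1, -0.4]
width: 0.601
```

Request:
jog_arm:
  turn:
    - [0,0,0]
    - [0,0,0]
    - [0,0,0]
    - [0,0,0]
    - [0,0,0]
  slide:
    - [0,0,0]
    - [0,0,0]
    - [0,0,0]
    - [0,0,0]
    - [0,0,0]
  grip: [10,10,10,10,10]
  newtons: 30

```text
time: 17.9
tool_pos: [0.6131, -0.1417, 0.0632]
tcp_rot: [0.004, 2.219, -2.221]
wrist_force: [-1.8, -0.7, 6.3]
width: 0.195
```

Request:
jog_arm:
  turn:
    - [0,0,0]
    - [0,0,0]
    - [0,0,0]
    - [0,0,0]
    - [0,0,0]
  slide:
    - [0,-4,0]
    - [0,-20,0]
    - [0,-30,0]
    - [5,-30,-12]
    - [13,0,-35]
  grip: [10,10,10,10,10]

```text
time: 18.4
tool_pos: [0.5979, -0.0963, 0.1508]
tcp_rot: [0.015, 2.215, -2.221]
wrist_force: [1.1, 0.9, -0.8]
width: 0.194
```

Request:
jog_arm:
  turn:
    - [0,0,0]
    - [0,0,0]
    - [0,0,0]
    - [0,0,0]
    - [0,0,0]
  slide:
    - [16,0,-42]
    - [16,0,-42]
    - [16,0,-42]
    - [16,0,-42]
    - [16,0,-42]
  grip: [10,10,10,10,10]

```text
time: 18.9
tool_pos: [0.5122, 0.1174, 0.1451]
tcp_rot: [0.0, -2.221, 2.221]
wrist_force: [-0.2, 0.6, -0.7]
width: 0.195
```

Request:
jog_arm:
  turn:
    - [0,0,0]
    - [0,0,0]
    - [0,0,0]
    - [0,0,0]
    - [0,0,0]
  slide:
    - [16,0,-42]
    - [16,0,-42]
    - [16,0,-42]
    - [16,0,-42]
    - [14,0,-35]
  grip: [10,10,10,10,10]

```text
time: 19.4
tool_pos: [0.4341, 0.3208, 0.1452]
tcp_rot: [-0.001, 2.221, -2.221]
wrist_force: [0.8, 0.0, -0.2]
width: 0.194
```

Request:
jog_arm:
  turn:
    - [0,0,0]
    - [0,0,0]
    - [0,0,0]
  slide:
    - [4,0,-17]
    - [0,0,0]
    - [0,0,0]
  grip: [10,10,10]

```text
time: 19.7
tool_pos: [0.4316, 0.3354, 0.1449]
tcp_rot: [-0.001, 2.22, -2.223]
wrist_force: [0.3, 0.1, -0.5]
width: 0.195
```

```bash
python3 look.py i wrist; python3 align.py .428 .337 45 50
```

```text
19.7 [0.4316 0.3354 0.1449] [-1.000e-03  2.220e+00 -2.223e+00]
tcp [0.432  0.3346 0.145 ]
n 14938 30 centre [0.4301 0.3345] res 0.0002 z 0.1196
n 213 15 centre [0.429  0.3348] res 0.0001 z 0.0679
need dX,dY mm [-1.1  0.4]
```

View pics/wrist_i.png

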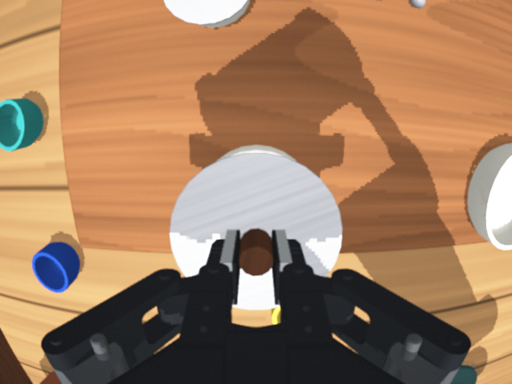

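Only a thin rim arc shows (pixels 220–295, row 150), but the fit agrees with the fixed cameras to 3 mm, against 8 mm of play. Shift 1 mm and lower about 46 mm.

Request:
jog_arm:
  turn:
    - [0,0,0]
    - [0,0,0]
    - [0,0,0]
    - [0,0,0]
    - [0,0,0]
  slide:
    - [1.5,14,-1]
    - [0,20,0]
    - [0,9,0]
    - [0,1,0]
    - [0,0,0]
  grip: [10,10,10,10,10]

```text
time: 20.3
tool_pos: [0.4302, 0.3364, 0.1008]
tcp_rot: [-0.0, -2.22, 2.221]
wrist_force: [0.3, -0.0, -0.3]
width: 0.192
```

Request:
jog_arm:
  turn:
    - [0,0,0]
    - [0,0,0]
    - [0,0,0]
    - [0,0,0]
    - [0,0,0]
  slide:
    - [0,1,0]
    - [0,0,0]
    - [0,1,0]
    - [0,0,0]
    - [0,0,0]
  grip: [10,10,10,10,10]

```text
time: 20.8
tool_pos: [0.4303, 0.337, 0.0995]
tcp_rot: [0.0, 2.222, -2.221]
wrist_force: [0.1, 0.1, -0.0]
width: 0.196
```

Request:
jog_arm:
  turn:
    - [0,0,0]
    - [0,0,0]
    - [0,0,0]
  slide:
    - [0,1,0]
    - [0,0.5,0]
    - [0,0,0]
  grip: [10,10,10]

```text
time: 21.1
tool_pos: [0.4303, 0.3371, 0.0982]
tcp_rot: [-0.0, -2.222, 2.221]
wrist_force: [-1.7, -0.1, 3.6]
width: 0.194
```

Contact. Releasing, then up.

Request:
jog_arm:
  turn:
    - [0,0,0]
    - [0,0,0]
    - [0,0,0]
    - [0,0,0]
    - [0,0,0]
  slide:
    - [0,0,0]
    - [0,0,0]
    - [0,0,0]
    - [0,-15,0]
    - [0,-45,0]
  grip: [35,50,60,60,60]

```text
time: 21.6
tool_pos: [0.427, 0.3345, 0.1541]
tcp_rot: [0.009, -2.21, 2.224]
wrist_force: [0.1, 0.1, -0.5]
width: 0.596
```

```bash
python3 look.py j wrist; python3 wk.py .43 .337 .066 .080 .056
```

```text
21.6 [0.427  0.3345 0.1541] [ 0.009 -2.21   2.224]
n 11126 mean [0.4322 0.3369 0.073 ] medz 0.073
circ [428.9 336.8  50. ]
[0.4341 0.3396 0.165 ] [1.2 0.4 0.8] 0.5977757142492947 21.7
```

View pics/wrist_j.png

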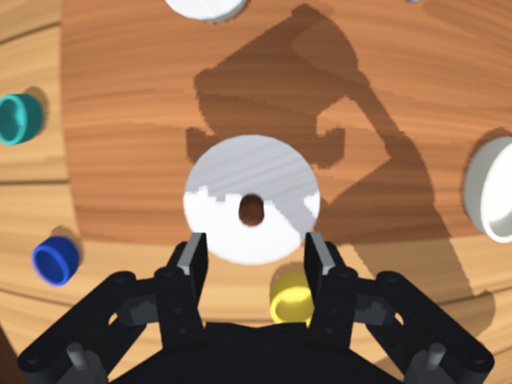

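The large lid is seated (plate z = 0.073, centre (0.429, 0.337)). Next the largest lid at about (0.446, −0.113).

Request:
jog_arm:
  turn:
    - [0,0,0]
    - [0,0,0]
    - [0,0,0]
    - [0,0,0]
    - [0,0,0]
  slide:
    - [-1,0,25]
    - [-2,0,43]
    - [-2,0,43]
    - [-2,0,43]
    - [-2,0,43]
  grip: [60,60,60,60,60]

```text
time: 22.2
tool_pos: [0.4394, 0.1386, 0.1588]
tcp_rot: [0.001, 2.221, -2.22]
wrist_force: [1.1, -0.5, -0.1]
width: 0.597
```

Request:
jog_arm:
  turn:
    - [0,0,0]
    - [0,0,0]
    - [0,0,0]
    - [0,0,0]
    - [0,0,0]
  slide:
    - [-2,0,43]
    - [-2,0,43]
    - [-2,0,43]
    - [-1,0,43]
    - [0,0,43]
  grip: [60,60,60,60,60]

```text
time: 22.7
tool_pos: [0.4464, -0.0769, 0.1589]
tcp_rot: [0.003, 2.22, -2.221]
wrist_force: [1.1, -0.1, 0.5]
width: 0.603
```

Request:
jog_arm:
  turn:
    - [0,0,0]
    - [0,0,0]
    - [0,0,0]
    - [0,0,0]
  slide:
    - [0,0,28]
    - [0,0,10]
    - [0,0,0]
    - [0,0,0]
  grip: [60,60,60,60]

```text
time: 23.1
tool_pos: [0.4462, -0.1124, 0.158]
tcp_rot: [-0.001, -2.222, 2.221]
wrist_force: [-0.9, -0.0, 0.6]
width: 0.6
```

```bash
python3 look.py k wrist lid_largest_center; python3 wk.py .446 -.113 .055 .07 .03
```

```text
23.1 [ 0.4462 -0.1124  0.158 ] [-1.000e-03 -2.222e+00  2.221e+00]
wrist lid_largest_center 0.89 [ 0.449 -0.117  0.035]
n 408 mean [ 0.448  -0.1144  0.0615] medz 0.0618
circ [ 447.2 -114.4    9. ]
[ 0.4461 -0.1118  0.1577] [ 0.4  0.4 -0.5] 0.6029684851010428 23.25
```

View pics/wrist_k.png

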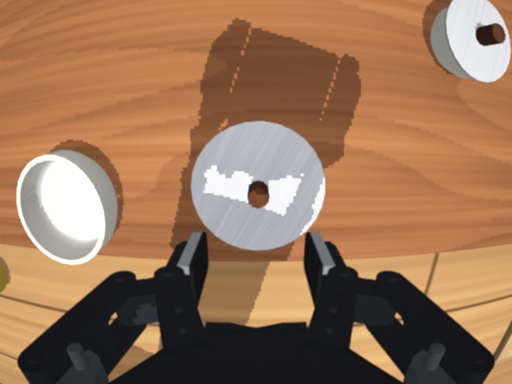

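The largest lid's knob is at (258,194), i.e. (0.447, −0.114), 2 mm off in y. Descending 98 mm.

Request:
jog_arm:
  turn:
    - [0,0,0]
    - [0,0,0]
    - [0,0,0]
    - [0,0,0]
    - [0,0,0]
  slide:
    - [-1,38,2]
    - [0,34,0]
    - [0,19,0]
    - [0,6,0]
    - [0,0,0]
  grip: [60,60,60,60,60]

```text
time: 23.75
tool_pos: [0.4465, -0.1141, 0.06]
tcp_rot: [0.004, -2.222, 2.22]
wrist_force: [0.0, -0.4, 1.1]
width: 0.595
```

Request:
jog_arm:
  turn:
    - [0,0,0]
    - [0,0,0]
    - [0,0,0]
    - [0,0,0]
    - [0,0,0]
  slide:
    - [0,0,0]
    - [0,0,0]
    - [0,0,0]
    - [0,0,0]
    - [0,0,0]
  grip: [10,10,10,10,10]
  newtons: 30

```text
time: 24.25
tool_pos: [0.4486, -0.1154, 0.0624]
tcp_rot: [0.004, 2.22, -2.221]
wrist_force: [-0.5, 2.1, 6.7]
width: 0.192
```

Request:
jog_arm:
  turn:
    - [0,0,0]
    - [0,0,0]
    - [0,0,0]
    - [0,0,0]
    - [0,0,0]
  slide:
    - [0,-4,0]
    - [0,-20,0]
    - [0,-30,0]
    - [0,-30,0]
    - [3,0,-30]
  grip: [10,10,10,10,10]

```text
time: 24.75
tool_pos: [0.4482, -0.0878, 0.1499]
tcp_rot: [0.014, 2.214, -2.222]
wrist_force: [0.9, 0.2, -0.3]
width: 0.194
```

Request:
jog_arm:
  turn:
    - [0,0,0]
    - [0,0,0]
    - [0,0,0]
    - [0,0,0]
    - [0,0,0]
  slide:
    - [3,0,-42]
    - [3,0,-42]
    - [3,0,-42]
    - [0,0,-30]
    - [0,0,0]
  grip: [10,10,10,10,10]

```text
time: 25.25
tool_pos: [0.4346, 0.0736, 0.1448]
tcp_rot: [-0.004, 2.221, -2.218]
wrist_force: [-0.6, -0.4, -0.4]
width: 0.197
```

Request:
jog_arm:
  turn:
    - [0,0,0]
    - [0,0,0]
  slide:
    - [0,0,0]
    - [0,0,0]
  grip: [10,10]

```text
time: 25.45
tool_pos: [0.435, 0.0701, 0.1447]
tcp_rot: [-0.0, -2.22, 2.222]
wrist_force: [0.7, -0.3, -1.2]
width: 0.192
```

```bash
python3 look.py l wrist; python3 align.py .4345 .073 54 59
```

```text
25.45 [0.435  0.0701 0.1447] [-0.    -2.22   2.222]
tcp [0.4352 0.0699 0.1447]
n 21478 30 centre [0.4335 0.0695] res 0.0002 z 0.1201
n 148 11 centre [0.4349 0.07  ] res 0.0001 z 0.0679
need dX,dY mm [1.4 0.5]
```

View pics/wrist_l.png

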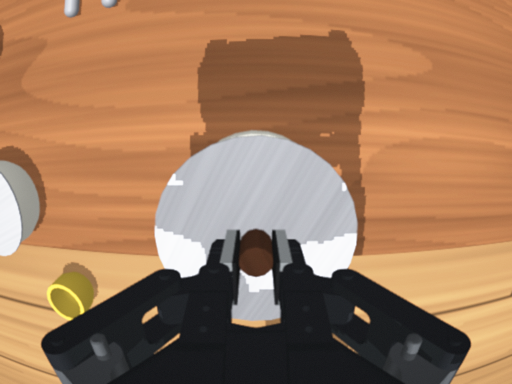

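Request:
jog_arm:
  turn:
    - [0,0,0]
    - [0,0,0]
    - [0,0,0]
    - [0,0,0]
    - [0,0,0]
  slide:
    - [-1.5,14,-1]
    - [0,20,0]
    - [0,9,0]
    - [0,1,0]
    - [0,0,0]
  grip: [10,10,10,10,10]

```text
time: 26.05
tool_pos: [0.4367, 0.0715, 0.1008]
tcp_rot: [-0.001, -2.221, 2.221]
wrist_force: [-0.0, 0.9, -1.4]
width: 0.195
```

Request:
jog_arm:
  turn:
    - [0,0,0]
    - [0,0,0]
    - [0,0,0]
    - [0,0,0]
    - [0,0,0]
  slide:
    - [0,1,0]
    - [0,0,0]
    - [0,1,0]
    - [0,0,0]
    - [0,0,0]
  grip: [10,10,10,10,10]

```text
time: 26.55
tool_pos: [0.4367, 0.072, 0.0989]
tcp_rot: [0.0, 2.221, -2.221]
wrist_force: [-0.2, -0.0, -1.7]
width: 0.194
```

Request:
jog_arm:
  turn:
    - [0,0,0]
    - [0,0,0]
    - [0,0,0]
  slide:
    - [0,1,0]
    - [0,0.5,0]
    - [0,0,0]
  grip: [10,10,10]

```text
time: 26.85
tool_pos: [0.4367, 0.072, 0.0974]
tcp_rot: [-0.0, -2.221, 2.221]
wrist_force: [-0.4, 0.2, 1.9]
width: 0.189
```

Request:
jog_arm:
  turn:
    - [0,0,0]
    - [0,0,0]
  slide:
    - [0,0.5,0]
    - [0,0,0]
  grip: [10,10]

```text
time: 27.05
tool_pos: [0.4367, 0.0719, 0.0974]
tcp_rot: [0.0, -2.221, 2.221]
wrist_force: [-3.0, 0.0, 6.2]
width: 0.19
```

Request:
jog_arm:
  turn:
    - [0,0,0]
    - [0,0,0]
    - [0,0,0]
    - [0,0,0]
    - [0,0,0]
  slide:
    - [0,0,0]
    - [0,0,0]
    - [0,0,0]
    - [0,-15,0]
    - [0,-45,0]
  grip: [35,50,60,60,60]

```text
time: 27.55
tool_pos: [0.4326, 0.0714, 0.1528]
tcp_rot: [0.011, -2.215, 2.217]
wrist_force: [0.6, 0.5, -0.2]
width: 0.598
```

```bash
python3 look.py m wrist; python3 wk.py .436 .072 .066 .080 .065
```

```text
27.55 [0.4326 0.0714 0.1528] [ 0.011 -2.215  2.217]
n 15494 mean [0.4404 0.0717 0.073 ] medz 0.073
circ [435.2  71.6  59.2]
[0.4409 0.0723 0.1621] [ 0.8 -0.3  0.5] 0.6008303403469409 27.65
```

Request:
jog_arm:
  turn:
    - [0,0,0]
    - [0,0,0]
    - [0,0,0]
    - [0,0,0]
    - [0,0,0]
  slide:
    - [0,-40,15]
    - [0,-40,40]
    - [0,-30,45]
    - [0,0,45]
    - [0,0,45]
  grip: [60,60,60,60,60]

```text
time: 28.15
tool_pos: [0.4374, -0.1118, 0.2614]
tcp_rot: [0.004, 2.218, -2.22]
wrist_force: [1.1, -0.7, -0.6]
width: 0.601
```

Request:
jog_arm:
  turn:
    - [0,0,0]
    - [0,0,0]
    - [0,0,0]
    - [0,0,0]
    - [0,0,0]
  slide:
    - [10,0,45]
    - [10,0,45]
    - [10,0,45]
    - [10,0,45]
    - [10,0,45]
  grip: [60,60,60,60,60]

```text
time: 28.65
tool_pos: [0.3858, -0.3369, 0.2595]
tcp_rot: [-0.001, -2.221, 2.221]
wrist_force: [0.1, -0.3, 0.6]
width: 0.598
```

Request:
jog_arm:
  turn:
    - [0,0,0]
    - [0,0,0]
    - [0,0,0]
    - [0,0,0]
    - [0,0,0]
  slide:
    - [20,0,45]
    - [20,0,45]
    - [20,0,45]
    - [0,0,20]
    - [0,0,0]
  grip: [60,60,60,60,60]

```text
time: 29.15
tool_pos: [0.3255, -0.4928, 0.259]
tcp_rot: [-0.004, -2.219, 2.22]
wrist_force: [-0.2, -0.2, 0.2]
width: 0.603
```

```bash
cat > final.py <<'E'
from h import *
s=bot.read_state(); print(np.round(s["tool_pos"],3),s["time"],np.round(s["q"],2))
b={"s":(.592,.367,27,32),"m":(.594,-.306,36,41),"l":(.429,.336,45,50),"xl":(.435,.072,54,59)}
for n in ["top","side"]:
    c=eyes.read_camera(n); W=cloud(c); cv2.imwrite(f"pics/{n}_final.png",c["img"][:,:,::-1])
    for k,(x,y,rb,rl) in b.items():
        m=(np.hypot(W[...,0]-x,W[...,1]-y)<rl/1000+.008)&(W[...,2]>.066)&(W[...,2]<.08)
        P=W[m]; A=np.c_[P[:,:2]-P[:,:2].mean(0),np.ones(len(P))]; co=np.linalg.lstsq(A,P[:,2],rcond=None)[0]
        (cx,cy),cr=cv2.minEnclosingCircle((P[:,:2]*1000).astype(np.float32))
        kn=W[(np.hypot(W[...,0]-x,W[...,1]-y)<.02)&(W[...,2]>.088)&(W[...,2]<.105)]
        print(n,k,len(P),"c",np.round([cx,cy,cr],1),"z",np.median(P[:,2]).round(4),"tilt deg",np.degrees(np.hypot(*co[:2])).round(2),"knob z",kn[:,2].max().round(4) if len(kn) else None)
E
python3 final.py
```

```text
[ 0.325 -0.493  0.259] 29.15 [-1.03  0.1   1.78 -0.    1.27  0.55]
top s 230 c [590.4 371.4  31.7] z 0.0726 tilt deg 0.26 knob z 0.1026
top m 376 c [ 591.8 -305.5   41.5] z 0.0717 tilt deg 0.24 knob z 0.0998
top l 633 c [426.7 339.7  50. ] z 0.0725 tilt deg 0.3 knob z 0.1005
top xl 871 c [433.5  74.3  58.8] z 0.072 tilt deg 0.21 knob z 0.1013
side s 221 c [592.2 369.2  32.9] z 0.0731 tilt deg 1.71 knob z 0.0986
side m 162 c [ 592.2 -305.1   47.6] z 0.073 tilt deg 0.74 knob z 0.1012
side l 606 c [429.5 338.6  53.6] z 0.0732 tilt deg 0.27 knob z 0.101
side xl 568 c [434.3  73.8  62.6] z 0.0734 tilt deg 0.26 knob z 0.1017
```

View pics/top_final.png

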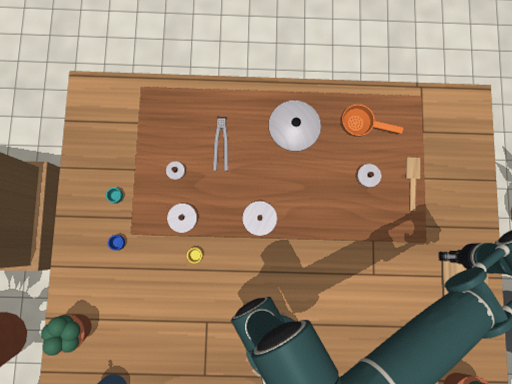

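View pics/side_final.png

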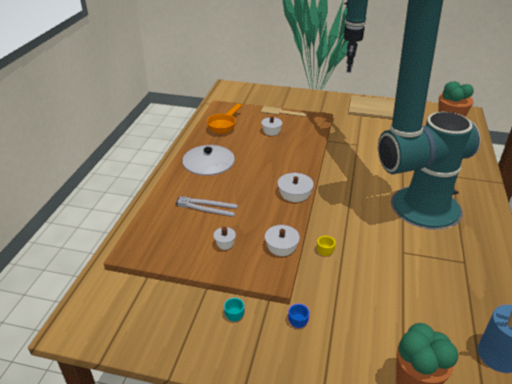

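All four lids sit on their bowls: small (175,170), medium (369,175), large (182,218), largest (260,218). The press and steamer lid are where they were, and the arm is clear. Handing in.

```bash
python3 -c "
from workcell import bot
print(bot.finish_job())"
```

```text
the job is handed in; nothing more can be done
None
```

All four lids are on their own bowls, placed in order from smallest to largest. Each was gripped by its knob, lowered onto the rim with light contact (about 3–6 N) and released. The job was handed in at about 29 s with the arm clear of everything.

**Fit:** by the wrist camera, every plate top is at z = 0.073 m, the seated height. Lid centres measured after placing are within about 1.5 mm of the bowl centres measured beforehand, against 8 mm of play. The top camera shows tilts of 0.3° or less.

**Bystanders:** by eye in the final pictures, the bowls, garlic press and steamer lid are where they started.

**Disagreements:**
- The side camera's plane fit gave 1.7° for the small lid and 0.7° for the medium. I put this down to a few bowl-wall points in the fit, since the other cameras show those lids level at the right height.
- The fixed cameras and the wrist camera differ by 2–3 mm in absolute position, which is about the calibration error.

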